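# Kit each nut with its bolt

### The arm

A 7-joint arm with a two-finger parallel gripper is mounted at the origin on the work surface. World frame = base frame: x ahead of the robot, y to its left, z up, the work surface at z = 0. Lengths are in m, angles in rad, forces in N, time in s.
With the tool pointing down it reaches from about 0.425 to 0.95 m from the base axis. Payload 4.7 kg.
Tool frame: the origin (TCP) lies at the very end of the fingers, on their centre line; the grasp point (between the pads) lies 19 mm behind it; z points along the fingers, y is the direction in which the jaws open and shut (so a half turn about z gives the same grasp; the last joint's range is limited). The gripper opens to 87 mm and grips with 3 to 60 N. Pads are 19 mm wide; open, the fingers measure 117 mm over their backs; the gripper's body (75 mm by 190 mm) begins 51 mm behind the grasp point.
Start: joints at [-1.333, 0.469, -0.049, 1.532, 0.024, 1.141, -0.082], TCP at [0.178, 0.651, 0.223] pointing down, gripper open.
Joint ranges: [-2.59, 2.59], [-0.33, 1.99], [-1.39, 1.29], [0.1, 2.45], [-1.04, 4.18], [0.21, 1.99], [-2.66, 2.66]. Speed limits (rad/s): [2.57, 2.57, 3.14, 3.14, 3.14, 3.14, 3.14].

### API

Orientations are given as a unit quaternion [x, y, z, w].
In Python, from plant import * gives the robot as it stands.
- The arm moves only by the tool arm_command, never from a script. Its arguments are lists of equal length, an entry for each row: "xyz": the shift along the tool's x, y, z in units of 0.5 m (1.0 is 0.5 m), a list of three; "turn": the turn about the tool's z in units of 0.12 rad (1.0 is 0.12 rad). A call has 1 to 10 rows; each row shifts and turns the pose as measured when the row begins, along the tool's axes as they then stand; what a row does not reach is not made up. A row lasts 1/12 s, in which the tool goes at most 41.7 mm and 7.16 degrees, less where a joint would pass 70% of its speed; a pose out of reach is approached as far as the arm can. A call with a number of a shift or a turn outside -1 to 1 is refused whole. A call with a gripper value outside its range is refused whole. "jaw" is the closure, from -1 (fully open) to 1 (shut), set as the call begins (left out, the last holds). The fingers move at their own pace and stop on an object; "newtons" is the grip in N (left out, the last holds). Time passes only in rows, so rows that do not move let the fingers close. It gives the time, the measured TCP pose, the force and the opening at its end, in the units of the state.
- get_state(): the state, without advancing time (a new reading comes with each control period).
- snapshot(name): name is "scene" or "top"; returns (picture, depth): 420x560x3 uint8, blue, green, red; 420x560 float32, m along the optical axis (not along the pixel's ray), 0 where there is no reading.
- camera_params(name): a dict with "mtx" (3x3 intrinsics, pixels), "k1" (the pictures are not rectified: a ray, as slopes to the right and down, at radius r is drawn at 1 + k1 r^2 times it, then the intrinsics apply), "rvec" (rotation vector, rad) and "tvec" (3), from world to camera coordinates, as OpenCV has them. Camera axes: x right, y down, z forward; pixel columns grow to the right and rows downward; lengths in m; the calibration is good to about 2 mm. A picture is of the moment at which its call begins. camera_params takes no time and is no camera call.
- finish_job(): hands the job in, once; it reports no verdict.
The state is a dict: "time_s": time; "q": joint angles; "qd": joint speeds; "joint_torque": joint torques, N m; "eef_pos": TCP position; "tool_rot": TCP orientation; "ft_force": force on the tool from outside, world axes, zero at the start; "wrist_torque": the same for the moment, N m; "opening": finger opening in m.
Only numpy, scipy, OpenCV 4.12 (cv2) and the standard library are available. Lean on these libraries where they do the work, as an engineer would, in place of code of your own. Each camera call takes 0.05 s, during which the arm holds its last target. There are 200 camera calls.

### The job

Four kit trays on the assembly bench each hold a hexagon bolt of a different size; find the four loose hexagon nuts among the other parts and put each one into the tray that holds the bolt of its own size (largest nut with the largest bolt, and so on), lying flat on the tray's floor beside the bolt. Set the nuts down rather than dropping them from a height, and leave the two round bushes where they are.

Things in the scene. Friction and masses are not known exactly. Their poses are not given: they have to be found in the camera images.
- nut_largest: The largest of four loose plain steel hexagon nuts, lying flat on the bench: 60 mm across flats, 69 mm across corners, 31 mm high, bore 39 mm, about 420 g. Origin: centre of its underside; z up along the bore; the body x axis points straight at one flat (flats at yaw 0, 60, 120 ... degrees from x).
- nut_second: The second largest of four loose plain steel hexagon nuts, lying flat on the bench: 46 mm across flats, 53 mm across corners, 24 mm high, bore 30 mm, about 220 g. Origin: centre of its underside; z up along the bore; the body x axis points straight at one flat (flats at yaw 0, 60, 120 ... degrees from x).
- nut_third: The third largest of four loose plain steel hexagon nuts, lying flat on the bench: 34 mm across flats, 39 mm across corners, 18 mm high, bore 22 mm, about 90 g. Origin: centre of its underside; z up along the bore; the body x axis points straight at one flat (flats at yaw 0, 60, 120 ... degrees from x).
- nut_smallest: The smallest of four loose plain steel hexagon nuts, lying flat on the bench: 24 mm across flats, 28 mm across corners, 13 mm high, bore 16 mm, about 34 g. Origin: centre of its underside; z up along the bore; the body x axis points straight at one flat (flats at yaw 0, 60, 120 ... degrees from x).
- tray_largest: Black tray with the largest bolt (shank 39 x 95 mm, head 60 mm across flats, 25 mm high). Fixed, 170 (x) by 140 (y) mm, walls and floor 4 mm, rim 14 mm high. The bolt lies fixed along the line x = +43 mm, head to -y, top 64 mm above the bench. Empty floor for the nut: x -81 to +8, y -66 to +66 mm. Origin: centre of underside, bench level; x away from the robot, z up.
- tray_second: Black tray with the second largest bolt (shank 30 x 88 mm, head 46 mm across flats, 19 mm high). Fixed, 170 (x) by 140 (y) mm, walls and floor 4 mm, rim 14 mm high. The bolt lies fixed along the line x = +43 mm, head to -y, top 50 mm above the bench. Empty floor for the nut: x -81 to +8, y -66 to +66 mm. Origin: centre of underside, bench level; x away from the robot, z up.
- tray_third: Black tray with the third largest bolt (shank 22 x 78 mm, head 34 mm across flats, 14 mm high). Fixed, 170 (x) by 140 (y) mm, walls and floor 4 mm, rim 14 mm high. The bolt lies fixed along the line x = +43 mm, head to -y, top 38 mm above the bench. Empty floor for the nut: x -81 to +8, y -66 to +66 mm. Origin: centre of underside, bench level; x away from the robot, z up.
- tray_smallest: Black tray with the smallest bolt (shank 16 x 65 mm, head 24 mm across flats, 10 mm high). Fixed, 170 (x) by 140 (y) mm, walls and floor 4 mm, rim 14 mm high. The bolt lies fixed along the line x = +43 mm, head to -y, top 28 mm above the bench. Empty floor for the nut: x -81 to +8, y -66 to +66 mm. Origin: centre of underside, bench level; x away from the robot, z up.
- bush_large: Round thin-walled steel bush (a smooth ring, not a nut), loose, standing on end on the bench among the nuts: 44 mm outside, 37 mm inside, 34 mm high. Origin: centre of its underside. To be left alone.
- bush_small: Smaller round thin-walled steel bush (smooth ring, not a nut), loose, standing on end on the bench among the nuts: 34 mm outside, 28 mm inside, 28 mm high. Origin: centre of its underside. To be left alone.
Not all that is in view belongs to the job. Leave any brown or purple look-alike of the nut_smallest alone.

How it is judged:
By the outcome, as a careful person would: the job done as asked, in the order asked, and still so for the second after the job is handed in, with the robot touching nothing.
It also fails if it takes over 115 s, if anything falls off the work surface, if the arm or the gripper's body presses on something with over 40 N, if the wrist force passes 120 N, or if a joint passes its speed limit or range.

## Working session

There is one attempt and no reset: what is moved stays moved. The work goes in short steps, Python scripts to look and compute and a tool call to move; the robot and the scene stay as the last step left them, time stands still between calls to the robot, and variables do not carry over. Pictures are saved under pics/ and viewed, about 12 in all and at most 16, crops included, and the job is handed in when it is done.

Besides the shell and the picture viewer there is one more tool, called as name(argument=value, ...), one argument or row to a line, values as JSON. arm_command: Moves the arm, as the interface text tells. Shifts and turns lie within -1 to 1; 1 stands for 0.5 m of shift or 0.12 rad of turn. Its arguments: {"type":"object","properties":{"xyz":{"type":"array","items":{"type":"array","items":{"type":"number"}}},"turn":{"type":"array","items":{"type":"number"}},"jaw":{"type":"number"},"newtons":{"type":"number"}},"required":["xyz","turn"]}

```bash
ls; mkdir -p pics; python3 - <<'E'
from plant import *
import cv2,numpy as np
for n in("top","scene"):
    p,d=snapshot(n); cv2.imwrite(f"pics/{n}0.png",p); np.save(f"{n}0.npy",d); c=camera_params(n)
    print(n,c)
s=get_state();print(s)
E
```

```text
pics
top {'mtx': array([[479.18920681,   0.        , 274.58732149],
       [  0.        , 479.18920681, 209.01346151],
       [  0.        ,   0.        ,   1.        ]]), 'k1': 0.05898385240990546, 'rvec': array([ 2.14871407, -2.19363255,  0.08009157]), 'tvec': array([0.00735329, 0.50702396, 1.02449832])}
scene {'mtx': array([[431.57901513,   0.        , 275.31098636],
       [  0.        , 431.57901513, 219.69108154],
       [  0.        ,   0.        ,   1.        ]]), 'k1': -0.04951017898529271, 'rvec': array([ 0.79418274,  2.5975011 , -1.03651566]), 'tvec': array([ 0.39864033, -0.18284483,  1.20856532])}
{'time_s': 0.1, 'q': array([-1.33291823,  0.46938559, -0.04856816,  1.53357426,  0.02408028,
        1.14100535, -0.08229759]), 'qd': array([ 5.01163644e-05, -9.60885415e-04, -1.12564354e-03, -3.05118977e-03,
       -1.48210427e-03,  1.07723300e-03,  8.67501283e-04]), 'joint_torque': array([ 1.91548766e-04, -5.09169388e+01, -8.14882480e-02, -2.36826628e+01,
       -6.14217133e-02,  3.44551541e-02,  6.73956106e-05]), 'eef_pos': array([0.17780145, 0.65059951, 0.22158765]), 'tool_rot': array([ 1.32994145e-01,  9.91116420e-01, -8.89342317e-04, -9.07639469e-05]), 'ft_force': array([0.85262328, 0.08476008, 1.24709682]), 'wrist_torque': array([ 0.01035324,  0.04521925, -0.03483961]), 'opening': 0.08686816593827047}
```

View pics/top0.png

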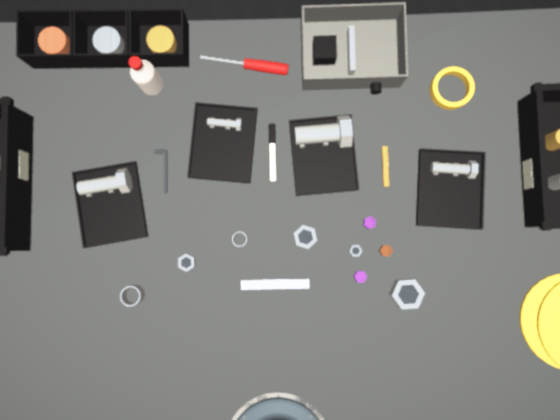

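View pics/scene0.png

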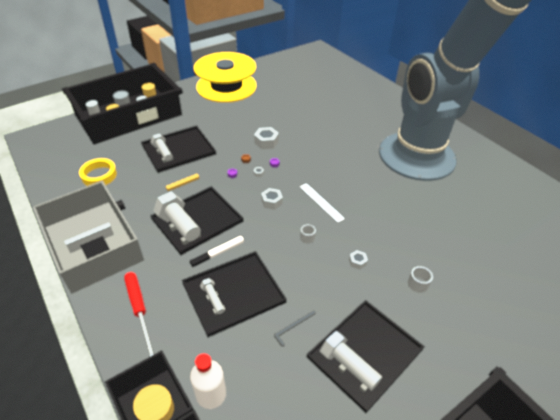

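Top view: nuts at (408,294) largest, (305,237) second, (186,262) third and (356,251) smallest. Possible mix-ups are the bushes at (240,239) and (131,296), the purple caps at (370,222) and (361,277), and the brown one at (387,251). Bolts are at (325,133), (103,185), (225,124) and (455,168). I'll measure them all next.

```bash
cat > h.py <<'E'
import cv2,numpy as np
from plant import *
from scipy.optimize import minimize
def cam(n):
    c=camera_params(n);R=cv2.Rodrigues(np.array(c["rvec"]))[0];return c["mtx"],c["k1"],R,np.array(c["tvec"])
def world(n,px,z):
    K,k,R,t=cam(n);px=np.asarray(px,float).reshape(-1,1,2)
    u=cv2.undistortPoints(px,K,np.array([k,0,0,0,0.]))[:,0]
    d=np.c_[u,np.ones(len(u))]@R; o=-R.T@t
    return (o+d*((z-o[2])/d[:,2])[:,None])[:,:2]
def pix(n,P):
    K,k,R,t=cam(n);return cv2.projectPoints(np.asarray(P,float).reshape(-1,1,3),R,t,K,np.array([k,0,0,0,0.]))[0][:,0]
def hexfit(n,img,c,af,h,r=None):
    """outer outline of a bright nut near world c (z=h top): matches a hex template in a rectified 0.5 mm map"""
    S=0.0005;N=200;g=(np.arange(N)-N/2)*S
    X,Y=np.meshgrid(c[0]+g,c[1]+g,indexing='ij')
    m=pix(n,np.c_[X.ravel(),Y.ravel(),np.full(X.size,h)]).astype(np.float32).reshape(N,N,2)
    I=cv2.cvtColor(cv2.remap(img,m[...,0],m[...,1],cv2.INTER_CUBIC),cv2.COLOR_BGR2GRAY).astype(float)
    best=None
    def cost(p):
        x=X-c[0]-p[0];y=Y-c[1]-p[1]
        a=p[2]+np.arange(3)*np.pi/3
        d=np.max([abs(x*np.cos(b)+y*np.sin(b)) for b in a],0)-af/2
        ins=1/(1+np.exp(d/0.0008)); w=(d<0.004)&(d>-0.004)
        return -np.corrcoef(I[w],ins[w])[0,1]
    for a0 in np.radians([0,15,30,45]):
        r=minimize(cost,[0,0,a0],method='Nelder-Mead',options=dict(initial_simplex=[[0,0,a0],[.003,0,a0],[0,.003,a0],[0,0,a0+.2]],maxiter=150))
        if best is None or r.fun<best.fun:best=r
    return c+best.x[:2],np.degrees(best.x[2])%60,-best.fun
E
python3 - <<'E'
from h import *
n="top";img=cv2.imread("pics/top0.png");d=np.load("top0.npy")
g=cv2.cvtColor(img,cv2.COLOR_BGR2GRAY)
for nm,p,af,h in(("L",(408,294),.060,.031),("2",(305,237),.046,.024),("3",(186,262),.034,.018),("S",(356,251),.024,.013)):
    c=world(n,p,h)[0]; print(nm,c.round(4),*hexfit(n,img,c,af,h))
for p in((240,239),(131,296),(370,222),(387,251),(361,277)):print(p,world(n,p,.02)[0].round(3))
for p,h in(((325,133),.035),((103,185),.03),((225,124),.02),((455,168),.02)):
    x,y=p;m=np.zeros_like(g);m[y-28:y+28,x-38:x+38]=255
    b=((g>110)&(m>0)).astype(np.uint8);k,l,st,ce=cv2.connectedComponentsWithStats(b)
    i=1+np.argmax(st[1:,4]);q=np.argwhere(l==i)[:,::-1]
    w=world(n,q,h);r=cv2.minAreaRect((w*1000).astype(np.float32));print("bolt",p,r)
    # tray
    t=((g<38)|(b>0)).astype(np.uint8);t=cv2.morphologyEx(t,cv2.MORPH_OPEN,np.ones((3,3)));k,l,st,ce=cv2.connectedComponentsWithStats(t)
    i=np.bincount(l[y-30:y+60,x-25:x+25].ravel(),minlength=k)[1:].argmax()+1
    w=world(n,np.argwhere(l==i)[:,::-1],.014);print("  tray",cv2.minAreaRect((w*1000).astype(np.float32)))
s=get_state()
E
```

```text
L [ 0.3203 -0.2812] [ 0.32033914 -0.28155798] 3.536557135098739 0.9832412167711245
2 [ 0.4447 -0.0678] [ 0.44588613 -0.06782523] 41.320287197841715 0.9896729542438345
3 [0.3961 0.1915] [0.39565604 0.19247066] 31.231965971610563 0.9822367306256911
S [ 0.4124 -0.1783] [ 0.41394753 -0.17719336] 0.9381841519195717 0.9486407035079601
(240, 239) [0.443 0.073]
(131, 296) [0.326 0.309]
(370, 222) [ 0.475 -0.21 ]
(387, 251) [ 0.411 -0.244]
(361, 277) [ 0.357 -0.186]
bolt (325, 133) ((671.168212890625, -115.35482025146484), (163.52308654785156, 121.76441192626953), 88.62899017333984)
  tray ((676.4822998046875, -117.10735321044922), (166.8597412109375, 123.80298614501953), 88.35893249511719)
bolt (103, 185) ((569.3823852539062, 369.18353271484375), (120.58438110351562, 161.801513671875), 0.08091022819280624)
  tray ((569.6484375, 375.28887939453125), (55.23534393310547, 115.76605224609375), 10.342206001281738)
bolt (225, 124) ((700.2376098632812, 104.46900939941406), (167.411865234375, 124.00656127929688), 88.77552795410156)
  tray ((701.8657836914062, 105.15727233886719), (168.37205505371094, 124.72018432617188), 88.77627563476562)
bolt (455, 168) ((590.781494140625, -395.9595031738281), (160.26966857910156, 120.59764099121094), 87.60948944091797)
  tray ((586.1039428710938, -399.04425048828125), (98.87808990478516, 37.475948333740234), 88.42947387695312)
```

```bash
python3 - <<'E'
import cv2
i=cv2.imread("pics/top0.png")[200:330,100:440];cv2.imwrite("pics/crop1.png",cv2.resize(i,None,fx=2.3,fy=2.3,interpolation=cv2.INTER_CUBIC))
E
```

```text
(no output)
```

View pics/crop1.png

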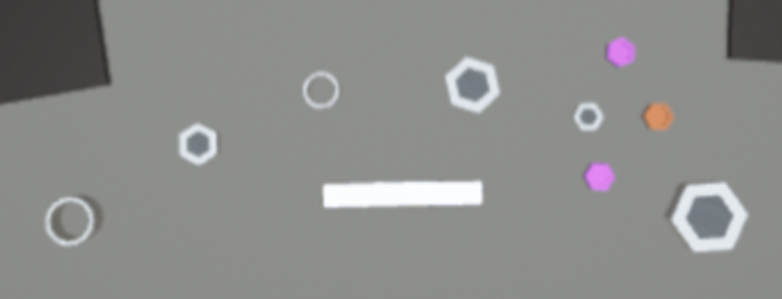

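The crop shows four true hexagons, two thin round rings and three coloured look-alikes. The sizes fit the choices above. Next I'll re-measure bolts and trays with better thresholds.

```bash
python3 - <<'E'
from h import *
n="top";img=cv2.imread("pics/top0.png");g=cv2.cvtColor(img,cv2.COLOR_BGR2GRAY)
print("gray bench",g[270,100],g[180,350],"tray",g[170,220],g[180,325],g[210,450],g[220,110],"bolt",g[133,320],g[124,225])
B=float(np.median(g))
cv2.imwrite('/tmp/x.png',g)
out=[]
for p,ce,h in(((325,133),(323,155),.035),((103,185),(110,205),.03),((225,124),(223,142),.02),((455,168),(450,188),.02)):
    x,y=ce;m=np.zeros(g.shape,bool);m[y-60:y+60,x-50:x+50]=1
    t=(((g<B*.62))&m).astype(np.uint8);k,l,st,_=cv2.connectedComponentsWithStats(t)
    i=1+np.argmax(st[1:,4]);q=np.argwhere(l==i)[:,::-1]
    hull=cv2.convexHull(q.astype(np.int32));w=world(n,hull[:,0],.014);print("tray",p,cv2.minAreaRect((w*1000).astype(np.float32)))
    hm=cv2.fillConvexPoly(np.zeros_like(g),hull,1);hm=cv2.erode(hm,np.ones((5,5)))
    b=((g>B*1.0)&(hm>0)).astype(np.uint8);k,l,st,_=cv2.connectedComponentsWithStats(b);i=1+np.argmax(st[1:,4])
    w=world(n,np.argwhere(l==i)[:,::-1],h);print("   bolt",cv2.minAreaRect((w*1000).astype(np.float32)))
E
```

```text
gray bench 140 70 tray 67 71 64 62 bolt 234 227
tray (325, 133) ((626.6417236328125, -113.18771362304688), (168.83285522460938, 137.54837036132812), 4.069139003753662)
   bolt ((665.5023803710938, -110.7005386352539), (119.37828063964844, 53.00173568725586), 88.59276580810547)
tray (103, 185) ((527.0064697265625, 358.9617004394531), (169.17604064941406, 142.22080993652344), 9.108185768127441)
   bolt ((563.660888671875, 369.8129577636719), (51.93703842163086, 108.84088134765625), 13.984647750854492)
tray (225, 124) ((659.3952026367188, 110.32364654541016), (138.89190673828125, 169.57550048828125), 83.56073760986328)
   bolt ((698.9810180664062, 106.45817565917969), (73.43689727783203, 27.044721603393555), 88.76311492919922)
tray (455, 168) ((545.3485717773438, -386.4084167480469), (142.13404846191406, 168.59617614746094), 85.25493621826172)
   bolt ((585.139892578125, -396.8452453613281), (98.22076416015625, 37.25734329223633), 88.4281997680664)
```

Bolt lengths of 120, 109, 98 and 73 mm identify the trays:
- Largest: (0.627, -0.113), yaw 4°
- Second: (0.527, 0.359), yaw 9°
- Third: (0.545, -0.386), yaw -5°
- Smallest: (0.659, 0.110), yaw -6°

A jaw direction of 60–101° in world axes suits every pick and every tray. I'll write a small planner next.

```bash
cat > plan.py <<'E'
import sys,numpy as np
from plant import get_state
from scipy.spatial.transform import Rotation as Ro
def plan(*wps,yaw):
    s=get_state();R=Ro.from_quat(s["tool_rot"]).as_matrix();p=np.array(s["eef_pos"])
    j=np.degrees(np.arctan2(R[1,1],R[0,1]));print("t",round(s["time_s"],1),"pos",p.round(4),"jaw",round(j,1),"z",R[:,2].round(3),"F",s["ft_force"].round(1),"open",round(s["opening"],4),"q7",round(s["q"][6],2))
    dt=(j-yaw+180)%360-180;n=max(1,int(np.ceil(abs(dt)/6.5)))
    print(f" turn {dt:.1f}deg: {n} rows of {np.radians(dt)/.12/n:.2f}")
    a=np.radians(yaw);E=np.array([[-np.sin(a),np.cos(a),0],[np.cos(a),np.sin(a),0],[0,0,-1]])
    E=np.array([[np.cos(a+np.pi/2),np.sin(a+np.pi/2),0],[np.cos(a),np.sin(a),0],[0,0,-1.]])
    for w in wps:
        d=E@(np.array(w)-p);n=max(1,int(np.ceil(np.linalg.norm(d)/.038)));print(" to",w,f"{n} rows of",(d/.5/n).round(4));p=np.array(w)
if __name__=="__main__":
    v=list(map(float,sys.argv[1:]));plan(*np.array(v[1:]).reshape(-1,3).tolist(),yaw=v[0])
E
python3 plan.py 63.5 .5 .3 .22 .45 -.2 .22 .3203 -.2816 .15
```

```text
t 0.1 pos [0.1778 0.6506 0.2216] jaw 74.7 z [-0.    -0.002 -1.   ] F [0.9 0.1 1.2] open 0.0869 q7 -0.08
 turn 11.2deg: 2 rows of 0.82
 to [0.5, 0.3, 0.22] 13 rows of [-0.0684 -0.0262  0.0002]
 to [0.45, -0.2, 0.22] 14 rows of [-0.0255 -0.0671  0.    ]
 to [0.3203, -0.2816, 0.15] 5 rows of [ 0.0319 -0.0524  0.028 ]
```

arm_command(
  xyz=[
    [0,0,0],
    [0,0,0],
    [-0.068,-0.026,0],
    [-0.068,-0.026,0],
    [-0.068,-0.026,0],
    [-0.068,-0.026,0],
    [-0.068,-0.026,0],
    [-0.068,-0.026,0],
    [-0.068,-0.026,0],
    [-0.068,-0.026,0],
  ],
  turn=[0.82,0.82,0,0,0,0,0,0,0,0],
  jaw=-1,
)

```text
time_s: 0.93
eef_pos: [0.3689, 0.4321, 0.2143]
tool_rot: [0.224, 0.975, -0.005, -0.004]
ft_force: [-0.2, 0.9, 0.9]
opening: 0.0872
```

arm_command(
  xyz=[
    [-0.068,-0.026,0],
    [-0.068,-0.026,0],
    [-0.068,-0.026,0],
    [-0.068,-0.026,0],
    [-0.068,-0.026,0],
    [-0.025,-0.067,0],
    [-0.025,-0.067,0],
    [-0.025,-0.067,0],
    [-0.025,-0.067,0],
    [-0.025,-0.067,0],
  ],
  turn=[0,0,0,0,0,0,0,0,0,0],
)

```text
time_s: 1.77
eef_pos: [0.4843, 0.1037, 0.2121]
tool_rot: [0.226, 0.974, -0.006, -0.004]
ft_force: [1.5, -0.5, 0.9]
opening: 0.0868
```

```bash
python3 plan.py 63.5 .45 -.2 .22 .3203 -.2816 .15
```

```text
t 1.8 pos [0.4843 0.1037 0.2121] jaw 63.9 z [-0.012 -0.011 -1.   ] F [ 1.5 -0.5  0.9] open 0.0868 q7 0.87
 turn 0.4deg: 1 rows of 0.06
 to [0.45, -0.2, 0.22] 9 rows of [-0.0233 -0.0638 -0.0018]
 to [0.3203, -0.2816, 0.15] 5 rows of [ 0.0319 -0.0524  0.028 ]
```

arm_command(
  xyz=[
    [-0.023,-0.064,0],
    [-0.023,-0.064,0],
    [-0.023,-0.064,0],
    [-0.023,-0.064,0],
    [-0.023,-0.064,0],
    [-0.023,-0.064,0],
    [-0.023,-0.064,0],
    [-0.023,-0.064,0],
    [-0.023,-0.064,0],
  ],
  turn=[0.06,0,0,0,0,0,0,0,0],
)

```text
time_s: 2.52
eef_pos: [0.4412, -0.2153, 0.2145]
tool_rot: [0.229, 0.973, -0.006, -0.006]
ft_force: [1.1, 0.1, -0.1]
opening: 0.0871
```

arm_command(
  xyz=[
    [0.032,-0.052,0.028],
    [0.032,-0.052,0.028],
    [0.032,-0.052,0.028],
    [0.032,-0.052,0.028],
    [0.032,-0.052,0.028],
    [0,0,0],
    [0,0,0],
  ],
  turn=[0,0,0,0,0,0,0],
)

```text
time_s: 3.1
eef_pos: [0.3021, -0.3076, 0.1444]
tool_rot: [0.236, 0.972, -0.008, -0.004]
ft_force: [0.8, 0.1, 0.8]
opening: 0.087
```

```bash
python3 plan.py 63.5 .3203 -.2816 .10 .3203 -.2816 .003
```

```text
t 3.1 pos [ 0.3021 -0.3076  0.1444] jaw 62.7 z [-0.011 -0.014 -1.   ] F [0.8 0.1 0.8] open 0.087 q7 1.91
 turn -0.8deg: 1 rows of -0.12
 to [0.3203, -0.2816, 0.1] 2 rows of [-0.0047  0.0314  0.0444]
 to [0.3203, -0.2816, 0.003] 3 rows of [0.     0.     0.0647]
```

arm_command(
  xyz=[
    [-0.0016,0.0105,0.028],
    [-0.0016,0.0105,0.028],
    [-0.0016,0.0105,0.028],
    [-0.0016,0.0105,0.028],
    [-0.0016,0.0105,0.028],
    [-0.0016,0.0105,0.028],
    [0,0,0],
    [0,0,0],
  ],
  turn=[-0.12,0,0,0,0,0,0,0],
)

```text
time_s: 3.77
eef_pos: [0.3281, -0.2801, 0.0588]
tool_rot: [0.225, 0.974, -0.008, -0.001]
ft_force: [-0.2, 0.2, 0.1]
opening: 0.087
```

```bash
python3 plan.py 63.5 .3203 -.2816 .06 .3203 -.2816 .003; python3 -c "
from h import *
p,d=snapshot('scene');cv2.imwrite('pics/s1.png',cv2.resize(p[80:220,150:360],None,fx=3,fy=3))"
```

```text
t 3.8 pos [ 0.3281 -0.2801  0.0588] jaw 64.0 z [-0.005 -0.015 -1.   ] F [-0.2  0.2  0.1] open 0.087 q7 1.99
 turn 0.5deg: 1 rows of 0.08
 to [0.3203, -0.2816, 0.06] 1 rows of [ 0.0127 -0.0097 -0.0025]
 to [0.3203, -0.2816, 0.003] 2 rows of [0.    0.    0.057]
```

View pics/s1.png

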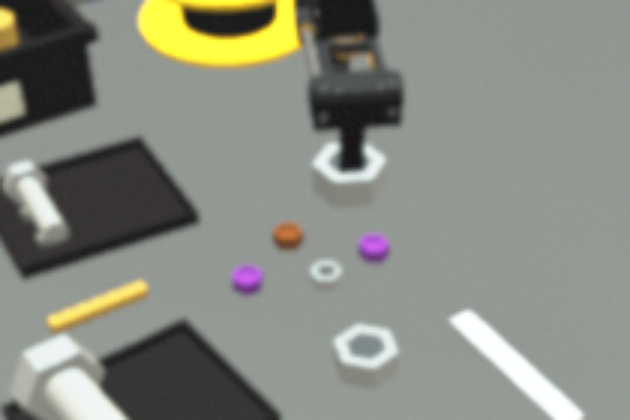

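The gripper hovers over the largest nut at crop (348,165), with the finger in front of it. I'll make a fine correction and then go down.

arm_command(
  xyz=[
    [0.006,-0.005,0],
    [0.006,-0.005,0],
    [0,0,0.02],
    [0,0,0],
  ],
  turn=[0.08,0,0,0],
)

```text
time_s: 4.15
eef_pos: [0.3219, -0.2837, 0.0511]
tool_rot: [0.23, 0.973, -0.009, 0.003]
ft_force: [-1.2, 0.2, 0.7]
opening: 0.0868
```

```bash
python3 plan.py 63.5 .3203 -.2816 .045 .3203 -.2816 .003
```

```text
t 4.2 pos [ 0.3219 -0.2837  0.0511] jaw 63.4 z [ 0.002 -0.018 -1.   ] F [-1.2  0.2  0.7] open 0.0868 q7 2.01
 turn -0.1deg: 1 rows of -0.01
 to [0.3203, -0.2816, 0.045] 1 rows of [0.0047 0.0023 0.0121]
 to [0.3203, -0.2816, 0.003] 2 rows of [0.    0.    0.042]
```

arm_command(
  xyz=[
    [0.002,0.002,0.024],
    [0.002,0.001,0.024],
    [0,0,0.024],
    [0,0,0.02],
    [0,0,0],
  ],
  turn=[0,0,0,0,0],
)

```text
time_s: 4.57
eef_pos: [0.3214, -0.2841, 0.0042]
tool_rot: [0.231, 0.973, -0.009, 0.005]
ft_force: [-0.1, -0.2, -0.0]
opening: 0.0871
```

```bash
python3 plan.py 63.5 .3203 -.2816 .004
```

```text
t 4.6 pos [ 0.3214 -0.2841  0.0042] jaw 63.3 z [ 0.006 -0.02  -1.   ] F [-0.1 -0.2 -0. ] open 0.0871 q7 2.09
 turn -0.2deg: 1 rows of -0.04
 to [0.3203, -0.2816, 0.004] 1 rows of [0.0043 0.0035 0.0005]
```

Good height. Close and lift.

arm_command(
  xyz=[
    [0,0,0],
    [0,0,0],
    [0,0,0],
    [0,0,0],
    [0,0,0],
    [0,0,0],
    [0,0,0],
    [0,0,0],
  ],
  turn=[0,0,0,0,0,0,0,0],
  jaw=1,
  newtons=30,
)

```text
time_s: 5.23
eef_pos: [0.3214, -0.284, 0.0057]
tool_rot: [0.231, 0.973, -0.009, 0.006]
ft_force: [-0.0, -1.0, -3.2]
opening: 0.0598
```

arm_command(
  xyz=[
    [0,0,-0.02],
    [0,0,-0.04],
    [0,0,-0.06],
    [0,0,-0.06],
    [0,0,-0.06],
    [0,0,-0.06],
    [0,0,0],
  ],
  turn=[0,0,0,0,0,0,0],
)

```text
time_s: 5.82
eef_pos: [0.3156, -0.2798, 0.1619]
tool_rot: [0.234, 0.972, -0.008, -0.0]
ft_force: [2.0, -0.2, -3.9]
opening: 0.0599
```

```bash
python3 plan.py 65 .591 -.1155 .15 .591 -.1155 .05
```

```text
t 5.8 pos [ 0.3156 -0.2798  0.1619] jaw 63.0 z [-0.004 -0.015 -1.   ] F [ 2.  -0.2 -3.9] open 0.0599 q7 1.82
 turn -2.0deg: 1 rows of -0.29
 to [0.591, -0.1155, 0.15] 9 rows of [-0.04    0.059   0.0026]
 to [0.591, -0.1155, 0.05] 3 rows of [0.     0.     0.0667]
```

arm_command(
  xyz=[
    [-0.04,0.059,0],
    [-0.04,0.059,0],
    [-0.04,0.059,0],
    [-0.04,0.059,0],
    [-0.04,0.059,0],
    [-0.04,0.059,0],
    [-0.04,0.059,0],
    [-0.04,0.059,0],
    [-0.02,0.03,0],
    [0,0,0],
  ],
  turn=[-0.29,0,0,0,0,0,0,0,0,0],
)

```text
time_s: 6.65
eef_pos: [0.5791, -0.1179, 0.1537]
tool_rot: [0.221, 0.975, -0.006, -0.004]
ft_force: [0.2, -0.5, -4.9]
opening: 0.0601
```

```bash
python3 plan.py 65 .591 -.1155 .05 .591 -.1155 .01
```

```text
t 6.7 pos [ 0.5791 -0.1179  0.1537] jaw 64.5 z [-0.01 -0.01 -1.  ] F [ 0.2 -0.5 -4.9] open 0.0601 q7 1.44
 turn -0.5deg: 1 rows of -0.08
 to [0.591, -0.1155, 0.05] 3 rows of [-0.0065  0.0048  0.0692]
 to [0.591, -0.1155, 0.01] 2 rows of [0.   0.   0.04]
```

arm_command(
  xyz=[
    [-0.004,0.003,0.03],
    [-0.004,0.003,0.05],
    [-0.004,0.003,0.05],
    [-0.004,0.003,0.05],
    [-0.003,0.002,0.04],
    [0,0,0.02],
    [0,0,0],
  ],
  turn=[-0.08,0,0,0,0,0,0],
)

```text
time_s: 7.23
eef_pos: [0.5826, -0.1172, 0.0238]
tool_rot: [0.216, 0.976, -0.008, -0.01]
ft_force: [-0.5, -0.1, -4.2]
opening: 0.0595
```

```bash
python3 plan.py 65 .591 -.1155 .01
```

```text
t 7.2 pos [ 0.5826 -0.1172  0.0238] jaw 65.1 z [-0.023 -0.011 -1.   ] F [-0.5 -0.1 -4.2] open 0.0595 q7 1.52
 turn 0.1deg: 1 rows of 0.02
 to [0.591, -0.1155, 0.01] 1 rows of [-0.0139  0.0101  0.0277]
```

arm_command(
  xyz=[
    [-0.008,0.006,0],
    [-0.008,0.005,0.008],
    [0,0,0.008],
    [0,0,0.006],
    [0,0,0.004],
    [0,0,0],
  ],
  turn=[0,0,0,0,0,0],
)

```text
time_s: 7.73
eef_pos: [0.5941, -0.1172, 0.0131]
tool_rot: [0.216, 0.976, -0.008, -0.007]
ft_force: [-0.3, 0.4, -4.3]
opening: 0.0601
```

```bash
python3 plan.py 65 .591 -.1155 .009
```

```text
t 7.7 pos [ 0.5941 -0.1172  0.0131] jaw 65.0 z [-0.018 -0.013 -1.   ] F [-0.3  0.4 -4.3] open 0.0601 q7 1.52
 turn 0.0deg: 1 rows of 0.00
 to [0.591, -0.1155, 0.009] 1 rows of [0.0071 0.0005 0.0082]
```

arm_command(
  xyz=[
    [0.003,0,0.005],
    [0,0,0.005],
    [0,0,0.005],
    [0,0,0],
  ],
  turn=[0,0,0,0],
)

```text
time_s: 8.07
eef_pos: [0.5934, -0.1167, 0.0108]
tool_rot: [0.217, 0.976, -0.007, -0.007]
ft_force: [0.3, -0.2, -4.5]
opening: 0.0597
```

```bash
python3 plan.py 65 .591 -.1155 .009
```

```text
t 8.1 pos [ 0.5934 -0.1167  0.0108] jaw 64.9 z [-0.016 -0.01  -1.   ] F [ 0.3 -0.2 -4.5] open 0.0597 q7 1.52
 turn -0.1deg: 1 rows of -0.01
 to [0.591, -0.1155, 0.009] 1 rows of [0.0053 0.0003 0.0036]
```

arm_command(
  xyz=[
    [0,0,0.005],
    [0,0,0.005],
    [0,0,0],
  ],
  turn=[0,0,0],
)

```text
time_s: 8.32
eef_pos: [0.5943, -0.117, 0.0104]
tool_rot: [0.218, 0.976, -0.005, -0.005]
ft_force: [-0.3, 0.3, -5.1]
opening: 0.0597
```

arm_command(
  xyz=[
    [0,0,0.004],
    [0,0,0],
  ],
  turn=[0,0],
)

```text
time_s: 8.48
eef_pos: [0.5948, -0.1172, 0.0097]
tool_rot: [0.218, 0.976, -0.005, -0.005]
ft_force: [-0.7, 0.5, -3.5]
opening: 0.0596
```

At contact height (TCP 9.7 mm, against a predicted 9.5). Release gently.

arm_command(
  xyz=[
    [0,0,0],
    [0,0,0],
    [0,0,0],
    [0,0,0],
    [0,0,0],
  ],
  turn=[0,0,0,0,0],
  jaw=-0.75,
)

```text
time_s: 8.9
eef_pos: [0.5962, -0.1176, 0.0091]
tool_rot: [0.217, 0.976, -0.005, -0.003]
ft_force: [0.4, 0.4, -0.1]
opening: 0.0753
```

arm_command(
  xyz=[
    [0,0,-0.02],
    [0,0,-0.04],
    [0,0,-0.06],
    [0,0,-0.06],
    [0,0,-0.06],
    [0,0,-0.06],
    [0,0,-0.02],
    [0,0,0],
  ],
  turn=[0,0,0,0,0,0,0,0],
)

```text
time_s: 9.57
eef_pos: [0.597, -0.1166, 0.1784]
tool_rot: [0.218, 0.976, -0.006, -0.004]
ft_force: [-0.7, -0.5, -0.6]
opening: 0.0761
```

```bash
python3 plan.py 101.3 .4459 -.0678 .1 .4459 -.0678 .003
```

```text
t 9.6 pos [ 0.597  -0.1166  0.1784] jaw 64.8 z [-0.011 -0.009 -1.   ] F [-0.7 -0.5 -0.6] open 0.0761 q7 1.43
 turn -36.5deg: 6 rows of -0.88
 to [0.4459, -0.0678, 0.1] 5 rows of [0.0554 0.031  0.0313]
 to [0.4459, -0.0678, 0.003] 3 rows of [0.     0.     0.0647]
```

arm_command(
  xyz=[
    [0,0,0],
    [0,0,0],
    [0,0,0],
    [0,0,0],
    [0,0,0],
    [0,0,0],
    [0,0,0],
  ],
  turn=[-0.88,-0.88,-0.88,-0.88,-0.88,-0.88,0],
)

```text
time_s: 10.15
eef_pos: [0.5931, -0.1155, 0.1724]
tool_rot: [-0.112, 0.994, -0.003, -0.01]
ft_force: [-0.6, -1.2, -1.0]
opening: 0.0762
```

arm_command(
  xyz=[
    [0.055,0.031,0.031],
    [0.055,0.031,0.031],
    [0.055,0.031,0.031],
    [0.055,0.031,0.031],
    [0.05,0.028,0.028],
    [0,0,0],
    [0,0,0],
  ],
  turn=[0,0,0,0,0,0,0],
)

```text
time_s: 10.73
eef_pos: [0.432, -0.0703, 0.0892]
tool_rot: [-0.101, 0.995, -0.003, -0.015]
ft_force: [0.9, -0.1, 0.1]
opening: 0.0762
```

```bash
python3 plan.py 101.3 .4459 -.0678 .05 .4459 -.0678 .003
```

```text
t 10.7 pos [ 0.432  -0.0703  0.0892] jaw 101.7 z [-0.029 -0.009 -1.   ] F [ 0.9 -0.1  0.1] open 0.0762 q7 1.94
 turn 0.4deg: 1 rows of 0.05
 to [0.4459, -0.0678, 0.05] 2 rows of [-0.0141 -0.0003  0.0392]
 to [0.4459, -0.0678, 0.003] 2 rows of [0.    0.    0.047]
```

arm_command(
  xyz=[
    [-0.007,0,0.02],
    [-0.007,0,0.02],
    [-0.007,0,0.02],
    [-0.007,0,0.018],
    [0,0,0],
  ],
  turn=[0,0,0,0,0],
)

```text
time_s: 11.15
eef_pos: [0.45, -0.0683, 0.0458]
tool_rot: [-0.099, 0.995, -0.004, -0.013]
ft_force: [-0.7, -0.1, -0.3]
opening: 0.0759
```

```bash
python3 plan.py 101.3 .4459 -.0678 .05 .4459 -.0678 .003
```

```text
t 11.2 pos [ 0.45   -0.0683  0.0458] jaw 101.4 z [-0.025 -0.01  -1.   ] F [-0.7 -0.1 -0.3] open 0.0759 q7 1.97
 turn 0.1deg: 1 rows of 0.01
 to [0.4459, -0.0678, 0.05] 1 rows of [ 0.0078  0.0026 -0.0084]
 to [0.4459, -0.0678, 0.003] 2 rows of [0.    0.    0.047]
```

arm_command(
  xyz=[
    [0.004,0.001,0.022],
    [0.004,0.001,0.022],
    [0.002,0,0.022],
    [0,0,0.018],
    [0,0,0],
  ],
  turn=[0,0,0,0,0],
)

```text
time_s: 11.57
eef_pos: [0.4487, -0.0698, 0.0008]
tool_rot: [-0.098, 0.995, -0.004, -0.012]
ft_force: [-1.1, 0.9, 3.4]
opening: 0.0758
```

```bash
python3 plan.py 101.3 .4459 -.0678 .003
```

```text
t 11.6 pos [ 0.4487 -0.0698  0.0008] jaw 101.3 z [-0.023 -0.011 -1.   ] F [-1.1  0.9  3.4] open 0.0758 q7 2.0
 turn -0.0deg: 1 rows of -0.00
 to [0.4459, -0.0678, 0.003] 1 rows of [ 0.0047  0.0049 -0.0045]
```

arm_command(
  xyz=[
    [0.003,0,-0.006],
    [0,0,0],
  ],
  turn=[0,0],
)

```text
time_s: 11.73
eef_pos: [0.4478, -0.0704, 0.0032]
tool_rot: [-0.098, 0.995, -0.004, -0.012]
ft_force: [-0.0, -0.4, -0.8]
opening: 0.076
```

arm_command(
  xyz=[
    [0,0,0],
    [0,0,0],
    [0,0,0],
    [0,0,0],
    [0,0,0],
    [0,0,0],
    [0,0,0],
    [0,0,0],
  ],
  turn=[0,0,0,0,0,0,0,0],
  jaw=1,
  newtons=25,
)

```text
time_s: 12.4
eef_pos: [0.449, -0.0703, 0.0041]
tool_rot: [-0.098, 0.995, -0.005, -0.011]
ft_force: [0.4, -0.8, -1.1]
opening: 0.0454
```

arm_command(
  xyz=[
    [0,0,-0.02],
    [0,0,-0.04],
    [0,0,-0.06],
    [0,0,-0.06],
    [0,0,-0.06],
    [0,0,-0.05],
    [0,0,0],
  ],
  turn=[0,0,0,0,0,0,0],
)

```text
time_s: 12.98
eef_pos: [0.4488, -0.0693, 0.1562]
tool_rot: [-0.097, 0.995, -0.004, -0.015]
ft_force: [1.2, 0.0, -1.4]
opening: 0.046
```

```bash
python3 plan.py 101.3 .4915 .353 .15 .4915 .353 .03
```

```text
t 13.0 pos [ 0.4488 -0.0693  0.1562] jaw 101.1 z [-0.029 -0.012 -1.   ] F [ 1.2  0.  -1.4] open 0.046 q7 1.89
 turn -0.2deg: 1 rows of -0.02
 to [0.4915, 0.353, 0.15] 12 rows of [-0.0208  0.0676  0.001 ]
 to [0.4915, 0.353, 0.03] 4 rows of [0.   0.   0.06]
```

arm_command(
  xyz=[
    [-0.021,0.067,0],
    [-0.021,0.067,0],
    [-0.021,0.067,0],
    [-0.021,0.067,0],
    [-0.021,0.067,0],
    [-0.021,0.067,0],
    [-0.021,0.067,0],
    [-0.021,0.067,0],
    [-0.021,0.067,0],
    [-0.021,0.067,0],
  ],
  turn=[0,0,0,0,0,0,0,0,0,0],
)

```text
time_s: 13.82
eef_pos: [0.4871, 0.2806, 0.15]
tool_rot: [-0.086, 0.996, -0.008, -0.016]
ft_force: [0.3, 0.8, -1.7]
opening: 0.0458
```

arm_command(
  xyz=[
    [-0.021,0.06,0],
    [-0.01,0.03,0],
    [0,0,0],
  ],
  turn=[0,0,0],
)

```text
time_s: 14.07
eef_pos: [0.4911, 0.3387, 0.146]
tool_rot: [-0.091, 0.996, -0.007, -0.018]
ft_force: [0.2, 0.9, -1.4]
opening: 0.0455
```

```bash
python3 plan.py 101.3 .4915 .353 .03
```

```text
t 14.1 pos [0.4911 0.3387 0.146 ] jaw 100.5 z [-0.034 -0.016 -0.999] F [ 0.2  0.9 -1.4] open 0.0455 q7 1.14
 turn -0.8deg: 1 rows of -0.12
 to [0.4915, 0.353, 0.03] 4 rows of [-0.0016  0.007   0.058 ]
```

arm_command(
  xyz=[
    [-0.004,0.008,0.03],
    [-0.004,0.008,0.05],
    [-0.004,0.008,0.05],
    [-0.003,0.004,0.05],
    [0,0,0.035],
    [0,0,0.01],
    [0,0,0],
  ],
  turn=[-0.1,0,0,0,0,0,0],
)

```text
time_s: 14.65
eef_pos: [0.4895, 0.3461, 0.0266]
tool_rot: [-0.097, 0.995, -0.01, -0.02]
ft_force: [0.2, -0.6, -1.5]
opening: 0.0458
```

```bash
python3 plan.py 101.3 .4915 .353 .01
```

```text
t 14.7 pos [0.4895 0.3461 0.0266] jaw 101.2 z [-0.039 -0.024 -0.999] F [ 0.2 -0.6 -1.5] open 0.0458 q7 1.15
 turn -0.1deg: 1 rows of -0.02
 to [0.4915, 0.353, 0.01] 1 rows of [-0.0067  0.0128  0.0332]
```

arm_command(
  xyz=[
    [-0.004,0.006,0.006],
    [0,0.004,0.01],
    [0,0,0.01],
    [0,0,0.01],
    [0,0,0.006],
    [0,0,0],
  ],
  turn=[0,0,0,0,0,0],
)

```text
time_s: 15.15
eef_pos: [0.4925, 0.3509, 0.0085]
tool_rot: [-0.096, 0.995, -0.009, -0.018]
ft_force: [-0.1, 0.3, -1.1]
opening: 0.0455
```

```bash
python3 plan.py 101.3 .4915 .353 .008
```

```text
t 15.2 pos [0.4925 0.3509 0.0085] jaw 101.0 z [-0.033 -0.021 -0.999] F [-0.1  0.3 -1.1] open 0.0455 q7 1.15
 turn -0.3deg: 1 rows of -0.04
 to [0.4915, 0.353, 0.008] 1 rows of [0.0012 0.0045 0.0011]
```

arm_command(
  xyz=[
    [0,0,0.003],
    [0,0,0],
  ],
  turn=[0,0],
)

```text
time_s: 15.32
eef_pos: [0.493, 0.3513, 0.0087]
tool_rot: [-0.096, 0.995, -0.008, -0.017]
ft_force: [0.1, -0.3, -1.8]
opening: 0.0456
```

arm_command(
  xyz=[
    [0,0,0],
    [0,0,0],
    [0,0,0],
    [0,0,0],
    [0,0,0],
  ],
  turn=[0,0,0,0,0],
  jaw=-0.4,
)

```text
time_s: 15.73
eef_pos: [0.4942, 0.3523, 0.0097]
tool_rot: [-0.096, 0.995, -0.007, -0.016]
ft_force: [-0.1, -0.7, -0.3]
opening: 0.0604
```

arm_command(
  xyz=[
    [0,0,-0.02],
    [0,0,-0.04],
    [0,0,-0.06],
    [0,0,-0.06],
    [0,0,-0.06],
    [0,0,-0.04],
    [0,0,0],
  ],
  turn=[0,0,0,0,0,0,0],
)

```text
time_s: 16.32
eef_pos: [0.4977, 0.3541, 0.1574]
tool_rot: [-0.096, 0.995, -0.009, -0.017]
ft_force: [0.4, 0.6, -0.1]
opening: 0.0608
```

```bash
python3 plan.py 91.2 .3957 .1925 .1 .3957 .1925 .003
```

```text
t 16.3 pos [0.4977 0.3541 0.1574] jaw 101.0 z [-0.033 -0.021 -0.999] F [ 0.4  0.6 -0.1] open 0.0608 q7 1.13
 turn 9.8deg: 2 rows of 0.71
 to [0.3957, 0.1925, 0.1] 6 rows of [ 0.0351 -0.0531  0.0191]
 to [0.3957, 0.1925, 0.003] 3 rows of [0.     0.     0.0647]
```

arm_command(
  xyz=[
    [0,0,0],
    [0,0,0],
    [0,0,0],
    [0.035,-0.053,0.019],
    [0.035,-0.053,0.019],
    [0.035,-0.053,0.019],
    [0.035,-0.053,0.019],
    [0.035,-0.053,0.019],
    [0.027,-0.042,0.015],
    [0,0,0],
  ],
  turn=[0.71,0.71,0,0,0,0,0,0,0,0],
)

```text
time_s: 17.15
eef_pos: [0.3925, 0.1928, 0.1064]
tool_rot: [-0.017, 1.0, -0.008, -0.016]
ft_force: [-1.5, 0.1, 0.5]
opening: 0.0611
```

```bash
python3 plan.py 91.2 .3957 .1925 .045 .3957 .1925 .003
```

```text
t 17.1 pos [0.3925 0.1928 0.1064] jaw 92.0 z [-0.031 -0.017 -0.999] F [-1.5  0.1  0.5] open 0.0611 q7 1.12
 turn 0.8deg: 1 rows of 0.12
 to [0.3957, 0.1925, 0.045] 2 rows of [-0.0032 -0.0004  0.0614]
 to [0.3957, 0.1925, 0.003] 2 rows of [0.    0.    0.042]
```

arm_command(
  xyz=[
    [-0.003,0,0.03],
    [-0.003,0,0.03],
    [-0.003,0,0.03],
    [-0.002,0,0.03],
    [0,0,0],
  ],
  turn=[0.12,0,0,0,0],
)

```text
time_s: 17.57
eef_pos: [0.3959, 0.1913, 0.0448]
tool_rot: [-0.014, 1.0, -0.008, -0.015]
ft_force: [-1.1, -0.4, -0.0]
opening: 0.0609
```

```bash
python3 plan.py 91.2 .3957 .1925 .045 .3957 .1925 .003
```

```text
t 17.6 pos [0.3959 0.1913 0.0448] jaw 91.6 z [-0.03  -0.016 -0.999] F [-1.1 -0.4 -0. ] open 0.0609 q7 1.15
 turn 0.4deg: 1 rows of 0.06
 to [0.3957, 0.1925, 0.045] 1 rows of [ 0.0004  0.0025 -0.0004]
 to [0.3957, 0.1925, 0.003] 2 rows of [0.    0.    0.042]
```

arm_command(
  xyz=[
    [-0.001,0.002,0.022],
    [-0.001,0,0.022],
    [-0.001,0,0.022],
    [0,0,0.015],
    [0,0,0],
  ],
  turn=[0.06,0,0,0,0],
)

```text
time_s: 17.98
eef_pos: [0.3983, 0.1943, 0.0044]
tool_rot: [-0.014, 1.0, -0.007, -0.014]
ft_force: [0.0, -0.1, 0.4]
opening: 0.0612
```

```bash
python3 plan.py 91.2 .3957 .1925 .003
```

```text
t 18.0 pos [0.3983 0.1943 0.0044] jaw 91.6 z [-0.028 -0.014 -1.   ] F [ 0.  -0.1  0.4] open 0.0612 q7 1.17
 turn 0.4deg: 1 rows of 0.06
 to [0.3957, 0.1925, 0.003] 1 rows of [ 0.0053 -0.0036  0.0028]
```

arm_command(
  xyz=[
    [0.005,-0.003,0.002],
    [0,0,0],
    [0,0,0],
  ],
  turn=[0.06,0,0],
)

```text
time_s: 18.23
eef_pos: [0.3965, 0.1934, 0.0045]
tool_rot: [-0.011, 1.0, -0.006, -0.013]
ft_force: [1.1, -0.3, 0.8]
opening: 0.0612
```

arm_command(
  xyz=[
    [0,0,0],
    [0,0,0],
    [0,0,0],
    [0,0,0],
    [0,0,0],
    [0,0,0],
    [0,0,0],
    [0,0,0],
  ],
  turn=[0,0,0,0,0,0,0,0],
  jaw=1,
  newtons=20,
)

```text
time_s: 18.9
eef_pos: [0.3974, 0.1939, 0.0063]
tool_rot: [-0.011, 1.0, -0.005, -0.012]
ft_force: [-0.1, 0.2, -0.2]
opening: 0.0341
```

arm_command(
  xyz=[
    [0,0,-0.02],
    [0,0,-0.04],
    [0,0,-0.06],
    [0,0,-0.06],
    [0,0,-0.06],
    [0,0,-0.06],
    [0,0,-0.02],
    [0,0,0],
  ],
  turn=[0,0,0,0,0,0,0,0],
)

```text
time_s: 19.57
eef_pos: [0.3996, 0.1943, 0.1763]
tool_rot: [-0.011, 1.0, -0.007, -0.014]
ft_force: [1.0, 0.1, -1.6]
opening: 0.0339
```

```bash
python3 plan.py 80 .5 -.08 .17 .509 -.383 .15
```

```text
t 19.6 pos [0.3996 0.1943 0.1763] jaw 91.2 z [-0.028 -0.014 -1.   ] F [ 1.   0.1 -1.6] open 0.0339 q7 1.09
 turn 11.2deg: 2 rows of 0.82
 to [0.5, -0.08, 0.17] 8 rows of [-0.0366 -0.0632  0.0016]
 to [0.509, -0.383, 0.15] 8 rows of [-0.0154 -0.0742  0.005 ]
```

Gripped (34 mm). Contact height in the tray will be TCP ≈ 10 mm. Carry.

arm_command(
  xyz=[
    [0,0,0],
    [0,0,0],
    [-0.037,-0.063,0],
    [-0.037,-0.063,0],
    [-0.037,-0.063,0],
    [-0.037,-0.063,0],
    [-0.037,-0.063,0],
    [-0.037,-0.063,0],
    [-0.037,-0.063,0],
    [-0.037,-0.063,0],
  ],
  turn=[0.82,0.82,0,0,0,0,0,0,0,0],
)

```text
time_s: 20.4
eef_pos: [0.497, -0.0818, 0.1729]
tool_rot: [0.082, 0.996, -0.006, -0.017]
ft_force: [0.5, 0.2, -0.5]
opening: 0.0339
```

arm_command(
  xyz=[
    [-0.015,-0.074,0],
    [-0.015,-0.074,0],
    [-0.015,-0.074,0],
    [-0.015,-0.074,0],
    [-0.015,-0.074,0],
    [-0.015,-0.074,0],
    [-0.01,-0.05,0],
    [0,0,0],
  ],
  turn=[0,0,0,0,0,0,0,0],
)

```text
time_s: 21.07
eef_pos: [0.4996, -0.3525, 0.1676]
tool_rot: [0.086, 0.996, -0.008, -0.024]
ft_force: [-0.4, -0.4, -0.2]
opening: 0.0339
```

```bash
python3 plan.py 80 .509 -.383 .15 .509 -.383 .03
```

```text
t 21.1 pos [ 0.4996 -0.3525  0.1676] jaw 80.2 z [-0.049 -0.012 -0.999] F [-0.4 -0.4 -0.2] open 0.0339 q7 2.13
 turn 0.2deg: 1 rows of 0.02
 to [0.509, -0.383, 0.15] 1 rows of [-0.0291 -0.0568  0.0353]
 to [0.509, -0.383, 0.03] 4 rows of [0.   0.   0.06]
```

arm_command(
  xyz=[
    [-0.007,-0.016,0.03],
    [-0.009,-0.016,0.05],
    [-0.009,-0.016,0.05],
    [-0.009,-0.01,0.05],
    [-0.006,-0.002,0.05],
    [-0.003,0,0.04],
    [0,0,0.01],
    [0,0,0],
  ],
  turn=[0,0,0,0,0,0,0,0],
)

```text
time_s: 21.73
eef_pos: [0.5043, -0.3855, 0.0158]
tool_rot: [0.088, 0.996, -0.005, -0.028]
ft_force: [-0.1, -0.2, -0.3]
opening: 0.0334
```

```bash
python3 plan.py 80 .509 -.383 .01
```

```text
t 21.7 pos [ 0.5043 -0.3855  0.0158] jaw 79.9 z [-0.057 -0.004 -0.998] F [-0.1 -0.2 -0.3] open 0.0334 q7 2.23
 turn -0.1deg: 1 rows of -0.01
 to [0.509, -0.383, 0.01] 1 rows of [-0.0083  0.0066  0.0116]
```

arm_command(
  xyz=[
    [-0.006,0.005,0.002],
    [0,0,0.006],
    [0,0,0.006],
    [0,0,0],
  ],
  turn=[0,0,0,0],
)

```text
time_s: 22.07
eef_pos: [0.5084, -0.383, 0.0117]
tool_rot: [0.087, 0.996, -0.005, -0.028]
ft_force: [-0.1, -0.1, -0.6]
opening: 0.0339
```

```bash
python3 plan.py 80 .509 -.383 .01
```

```text
t 22.1 pos [ 0.5084 -0.383   0.0117] jaw 80.0 z [-0.056 -0.005 -0.998] F [-0.1 -0.1 -0.6] open 0.0339 q7 2.23
 turn 0.0deg: 1 rows of 0.00
 to [0.509, -0.383, 0.01] 1 rows of [-0.0011  0.0002  0.0034]
```

arm_command(
  xyz=[
    [0,0,0.004],
    [0,0,0.004],
    [0,0,0],
  ],
  turn=[0,0,0],
)

```text
time_s: 22.32
eef_pos: [0.5097, -0.3837, 0.0113]
tool_rot: [0.087, 0.996, -0.006, -0.025]
ft_force: [-0.0, -0.9, -1.2]
opening: 0.0338
```

arm_command(
  xyz=[
    [0,0,0.003],
    [0,0,0],
  ],
  turn=[0,0],
)

```text
time_s: 22.48
eef_pos: [0.5104, -0.3841, 0.0108]
tool_rot: [0.087, 0.996, -0.006, -0.024]
ft_force: [0.9, 0.2, -0.6]
opening: 0.0338
```

arm_command(
  xyz=[
    [0,0,0.003],
    [0,0,0],
    [0,0,0],
  ],
  turn=[0,0,0],
)

```text
time_s: 22.73
eef_pos: [0.5111, -0.3845, 0.0108]
tool_rot: [0.087, 0.996, -0.006, -0.023]
ft_force: [-0.3, 0.2, -0.2]
opening: 0.0336
```

arm_command(
  xyz=[
    [0,0,0],
    [0,0,0],
    [0,0,0],
    [0,0,0],
    [0,0,0],
  ],
  turn=[0,0,0,0,0],
  jaw=-0.1,
)

```text
time_s: 23.15
eef_pos: [0.5111, -0.3843, 0.0097]
tool_rot: [0.087, 0.996, -0.006, -0.024]
ft_force: [-0.4, -0.3, 0.2]
opening: 0.0473
```

arm_command(
  xyz=[
    [0,0,-0.02],
    [0,0,-0.04],
    [0,0,-0.06],
    [0,0,-0.06],
    [0,0,-0.06],
    [0,0,-0.02],
    [0,0,0],
  ],
  turn=[0,0,0,0,0,0,0],
)

```text
time_s: 23.73
eef_pos: [0.5165, -0.3828, 0.1464]
tool_rot: [0.087, 0.996, -0.006, -0.025]
ft_force: [0.1, 0.2, -0.5]
opening: 0.0476
```

```bash
python3 plan.py 60.9 .4139 -.1772 .1
```

```text
t 23.7 pos [ 0.5165 -0.3828  0.1464] jaw 80.0 z [-0.052 -0.007 -0.999] F [ 0.1  0.2 -0.5] open 0.0476 q7 2.17
 turn 19.1deg: 3 rows of 0.93
 to [0.4139, -0.1772, 0.1] 7 rows of [0.0542 0.0371 0.0133]
```

arm_command(
  xyz=[
    [0,0,0],
    [0,0,0],
    [0,0,0],
    [0.054,0.037,0.01],
    [0.054,0.037,0.01],
    [0.054,0.037,0.01],
    [0.054,0.037,0.01],
    [0.054,0.037,0.01],
    [0.05,0.034,0.01],
    [0,0,0],
  ],
  turn=[0.93,0.93,0.93,0,0,0,0,0,0,0],
)

```text
time_s: 24.57
eef_pos: [0.4211, -0.2008, 0.1095]
tool_rot: [0.263, 0.964, -0.011, -0.03]
ft_force: [0.2, -0.5, -0.2]
opening: 0.0479
```

```bash
python3 plan.py 60.9 .4139 -.1772 .04
```

```text
t 24.6 pos [ 0.4211 -0.2008  0.1095] jaw 59.6 z [-0.064 -0.006 -0.998] F [ 0.2 -0.5 -0.2] open 0.0479 q7 1.61
 turn -1.3deg: 1 rows of -0.19
 to [0.4139, -0.1772, 0.04] 2 rows of [0.0177 0.0172 0.0695]
```

arm_command(
  xyz=[
    [0.009,0.013,0.03],
    [0.009,0.013,0.035],
    [0.006,0.01,0.035],
    [0.004,0.004,0.03],
    [0,0,0],
  ],
  turn=[-0.19,0,0,0,0],
)

```text
time_s: 24.98
eef_pos: [0.4114, -0.1731, 0.04]
tool_rot: [0.249, 0.968, -0.011, -0.032]
ft_force: [-0.3, 0.4, -0.5]
opening: 0.0477
```

```bash
python3 plan.py 60.9 .4139 -.1772 .04;python3 -c "
from h import *
p,d=snapshot('scene');cv2.imwrite('pics/s2.png',cv2.resize(p[110:230,180:340],None,fx=4,fy=4))"
```

```text
t 25.0 pos [ 0.4114 -0.1731  0.04  ] jaw 61.2 z [-0.068 -0.005 -0.998] F [-0.3  0.4 -0.5] open 0.0477 q7 1.67
 turn 0.3deg: 1 rows of 0.05
 to [0.4139, -0.1772, 0.04] 1 rows of [-0.0084 -0.0048 -0.    ]
```

View pics/s2.png

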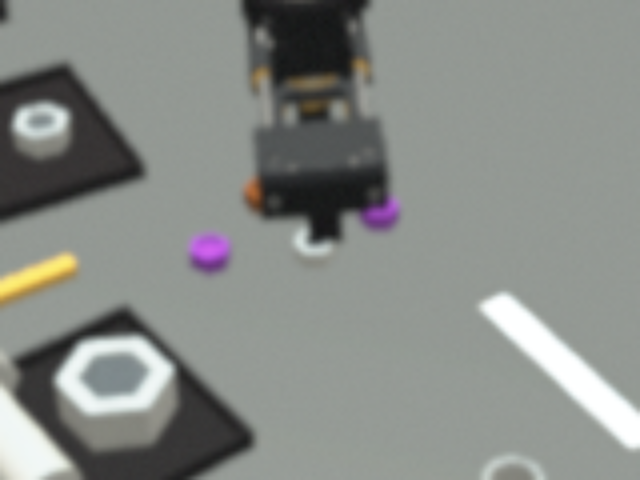

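The crop shows the largest nut flat in its tray at (115,385) and the third nut flat at (42,130). The jaws are over the smallest nut at (313,240), clear of the coloured look-alikes.

arm_command(
  xyz=[
    [-0.006,-0.001,0.015],
    [-0.004,-0.001,0.02],
    [-0.002,0,0.02],
    [0,0,0.015],
    [0,0,0],
  ],
  turn=[0.04,0,0,0,0],
)

```text
time_s: 25.45
eef_pos: [0.4173, -0.1808, 0.0041]
tool_rot: [0.253, 0.967, -0.012, -0.029]
ft_force: [-0.0, 0.5, 0.3]
opening: 0.048
```

```bash
python3 plan.py 60.9 .4139 -.1772 .003
```

```text
t 25.4 pos [ 0.4173 -0.1808  0.0041] jaw 60.8 z [-0.062 -0.008 -0.998] F [-0.   0.5  0.3] open 0.048 q7 1.72
 turn -0.1deg: 1 rows of -0.02
 to [0.4139, -0.1772, 0.003] 1 rows of [0.0094 0.003  0.0021]
```

arm_command(
  xyz=[
    [0.006,0.003,0.002],
    [0.002,0,0],
    [0,0,0],
  ],
  turn=[0,0,0],
)

```text
time_s: 25.7
eef_pos: [0.414, -0.1779, 0.0027]
tool_rot: [0.253, 0.967, -0.012, -0.029]
ft_force: [-0.4, -0.6, 0.4]
opening: 0.0478
```

arm_command(
  xyz=[
    [0,0,0],
    [0,0,0],
    [0,0,0],
    [0,0,0],
    [0,0,0],
    [0,0,0],
    [0,0,0],
  ],
  turn=[0,0,0,0,0,0,0],
  jaw=1,
  newtons=15,
)

```text
time_s: 26.28
eef_pos: [0.4149, -0.1777, 0.004]
tool_rot: [0.253, 0.967, -0.011, -0.028]
ft_force: [0.9, 0.2, -1.0]
opening: 0.0238
```

arm_command(
  xyz=[
    [0,0,-0.02],
    [0,0,-0.04],
    [0,0,-0.06],
    [0,0,-0.06],
    [0,0,-0.06],
    [0,0,-0.06],
    [0,0,-0.02],
    [0,0,0],
  ],
  turn=[0,0,0,0,0,0,0,0],
)

```text
time_s: 26.95
eef_pos: [0.4229, -0.1772, 0.1739]
tool_rot: [0.255, 0.967, -0.012, -0.03]
ft_force: [-0.3, 0.1, -0.7]
opening: 0.0236
```

```bash
python3 plan.py 70 .623 .114 .15
```

```text
t 26.9 pos [ 0.4229 -0.1772  0.1739] jaw 60.5 z [-0.064 -0.007 -0.998] F [-0.3  0.1 -0.7] open 0.0236 q7 1.5
 turn -9.5deg: 2 rows of -0.69
 to [0.623, 0.114, 0.15] 10 rows of [-0.0177  0.0684  0.0048]
```

arm_command(
  xyz=[
    [0,0,0],
    [0,0,0],
    [-0.018,0.068,0],
    [-0.018,0.068,0],
    [-0.018,0.068,0],
    [-0.018,0.068,0],
    [-0.018,0.068,0],
    [-0.018,0.068,0],
    [-0.018,0.068,0],
    [-0.018,0.068,0],
  ],
  turn=[-0.69,-0.69,0,0,0,0,0,0,0,0],
)

```text
time_s: 27.78
eef_pos: [0.5803, 0.0528, 0.1589]
tool_rot: [0.181, 0.983, -0.01, -0.034]
ft_force: [-0.0, -0.9, -0.5]
opening: 0.0237
```

```bash
python3 plan.py 70 .623 .114 .10
```

```text
t 27.8 pos [0.5803 0.0528 0.1589] jaw 69.2 z [-0.071 -0.008 -0.997] F [-0.  -0.9 -0.5] open 0.0237 q7 1.26
 turn -0.8deg: 1 rows of -0.11
 to [0.623, 0.114, 0.1] 3 rows of [-0.0128  0.0481  0.0392]
```

arm_command(
  xyz=[
    [-0.014,0.048,0.01],
    [-0.014,0.048,0.02],
    [-0.014,0.03,0.03],
    [-0.008,0.008,0.04],
    [-0.006,0.002,0.05],
    [-0.004,0,0.04],
    [-0.003,0,0.03],
    [0,0,0],
  ],
  turn=[-0.1,0,0,0,0,0,0,0],
)

```text
time_s: 28.45
eef_pos: [0.6261, 0.1199, 0.0314]
tool_rot: [0.167, 0.985, -0.011, -0.039]
ft_force: [-0.3, -0.2, -1.1]
opening: 0.0239
```

```bash
python3 plan.py 70 .623 .114 .01
```

```text
t 28.4 pos [0.6261 0.1199 0.0314] jaw 70.8 z [-0.08  -0.008 -0.997] F [-0.3 -0.2 -1.1] open 0.0239 q7 1.26
 turn 0.8deg: 1 rows of 0.12
 to [0.623, 0.114, 0.01] 1 rows of [ 0.0018 -0.0132  0.0427]
```

arm_command(
  xyz=[
    [0,-0.005,0.01],
    [0,-0.003,0.012],
    [0,0,0.012],
    [0,0,0.008],
    [0,0,0],
  ],
  turn=[0,0,0,0,0],
)

```text
time_s: 28.87
eef_pos: [0.6223, 0.1143, 0.0092]
tool_rot: [0.168, 0.985, -0.011, -0.039]
ft_force: [-0.7, 0.3, 0.0]
opening: 0.024
```

arm_command(
  xyz=[
    [0,0,0.004],
    [0,0,0],
  ],
  turn=[0,0],
)

```text
time_s: 29.03
eef_pos: [0.6231, 0.1143, 0.0085]
tool_rot: [0.168, 0.985, -0.011, -0.038]
ft_force: [0.1, -0.5, -0.4]
opening: 0.0236
```

arm_command(
  xyz=[
    [0,0,0],
    [0,0,0],
    [0,0,0],
    [0,0,0],
    [0,0,0],
  ],
  turn=[0,0,0,0,0],
  jaw=0.1,
)

```text
time_s: 29.45
eef_pos: [0.6244, 0.1147, 0.0101]
tool_rot: [0.168, 0.985, -0.01, -0.036]
ft_force: [0.4, -1.2, -0.5]
opening: 0.0384
```

arm_command(
  xyz=[
    [0,0,-0.02],
    [0,0,-0.04],
    [0,0,-0.06],
    [0,0,-0.06],
    [0,0,-0.06],
    [0,0,-0.06],
    [0,0,-0.06],
    [0,0,0],
  ],
  turn=[0,0,0,0,0,0,0,0],
)

```text
time_s: 30.12
eef_pos: [0.6374, 0.1154, 0.2002]
tool_rot: [0.168, 0.985, -0.011, -0.038]
ft_force: [1.0, -0.4, -0.0]
opening: 0.0392
```

arm_command(
  xyz=[
    [0.06,-0.03,0],
    [0.06,-0.03,0],
    [0.06,-0.03,0],
    [0.06,-0.03,0],
    [0.04,-0.02,0],
    [0,0,0],
    [0,0,0],
  ],
  turn=[0,0,0,0,0,0,0],
)

```text
time_s: 30.7
eef_pos: [0.4776, 0.0941, 0.2159]
tool_rot: [0.168, 0.985, -0.009, -0.035]
ft_force: [0.3, 0.1, -0.0]
opening: 0.0393
```

```bash
python3 plan.py 70 .5 0 .2; python3 - <<'E'
from h import *
p,d=snapshot('top');cv2.imwrite('pics/top3.png',p)
q,_=snapshot('scene');cv2.imwrite('pics/scene3.png',cv2.resize(q[110:410,90:430],None,fx=2,fy=2,interpolation=cv2.INTER_CUBIC))
for nm,c,af,h,t,y in(("L",(.594,-.116),.060,.035,(.6266,-.1132),4.07),("2",(.493,.352),.046,.028,(.527,.359),9.1),("3",(.51,-.384),.034,.022,(.5453,-.3864),-4.75),("S",(.623,.114),.024,.017,(.6594,.1103),-6.44)):
    r=hexfit("top",p,np.array(c),af,h);a=np.radians(y);e=r[0]-t
    px=pix("top",[[*r[0],h]])[0].round().astype(int)
    loc=np.array([e@[np.cos(a),np.sin(a)],e@[-np.sin(a),np.cos(a)]])
    print(nm,r[0].round(4),round(r[1],1),round(r[2],3),"local mm",(loc*1000).round(1))
E
```

```text
t 30.7 pos [0.4776 0.0941 0.2159] jaw 70.6 z [-0.071 -0.006 -0.997] F [ 0.3  0.1 -0. ] open 0.0393 q7 1.09
 turn 0.6deg: 1 rows of 0.09
 to [0.5, 0.0, 0.2] 3 rows of [-0.0355 -0.0539  0.0106]
L [ 0.5921 -0.116 ] 4.9 0.963 local mm [-34.6  -0.4]
2 [0.4906 0.351 ] 40.6 0.963 local mm [-37.2  -2.2]
3 [ 0.5088 -0.3834] 20.0 0.961 local mm [-36.6  -0. ]
S [0.6238 0.1102] 45.9 0.501 local mm [-35.4  -4.1]
```

View pics/top3.png

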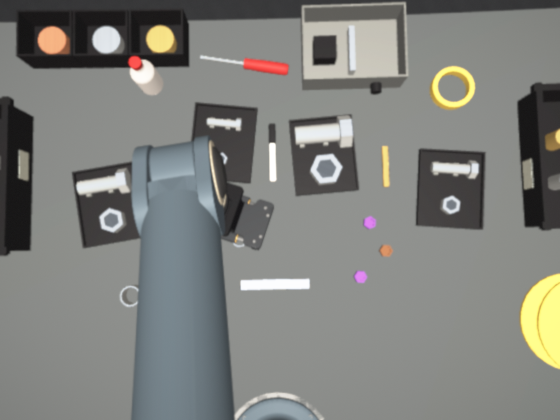

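View pics/scene3.png

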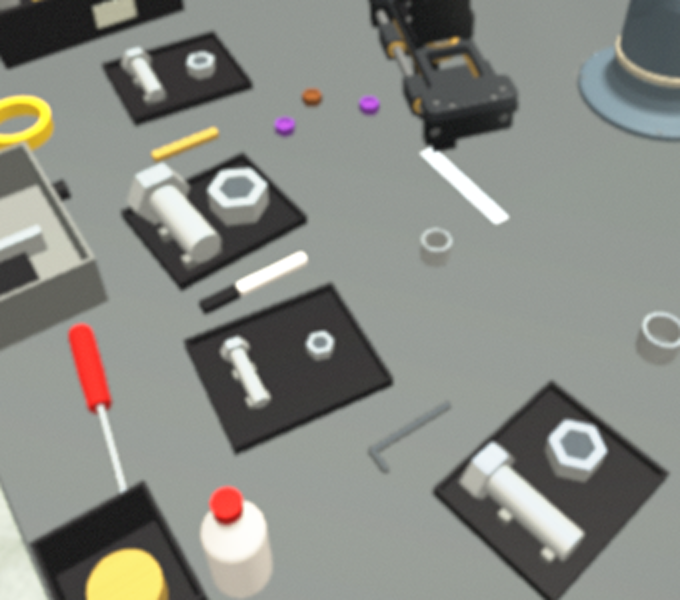

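All four nuts lie flat beside their own bolts: scene crop (238,192), (577,448), (200,64) and (320,344). The bushes at (436,245) and (660,335) stand where they were. The smallest nut is partly hidden in the top view, but the scene camera shows it clearly. Handing in.

```bash
python3 -c "
from plant import *
print(finish_job())"
```

```text
the job is handed in; nothing more can be done
None
```

All four nuts are in the trays with their own bolts, and I handed the job in at about 31 s of the 115 s allowed. I matched trays to nuts by measured bolt length (120, 109, 98 and 73 mm). Each nut was lowered to contact or within about a millimetre of it before release. I did not touch the bushes or the purple and brown look-alikes.

Last checks:
- **Three larger nuts:** the top-camera fit put the largest, second and third within about 2 mm of my target spot on the tray floor, 35–37 mm to the robot side of centre. All three had a strong outline match (0.96).
- **Smallest nut:** the arm partly hid it from the top camera, so its fit was weak (0.50). The scene picture shows it flat on the floor beside its bolt.
- **Bushes:** both stand where they were in the final scene picture. I checked this by eye and did not re-measure them.
- **Arm:** it was clear of everything, with wrist force near zero.

The tool's tilt drifted to about 4.5° during the job. All four nuts still lie flat in the final picture.

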